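# Reload the bench wire dispenser from the store rack

### The arm

A 6-joint arm with a two-finger parallel gripper is mounted at the origin on the work surface. World frame = base frame: x ahead of the robot, y to its left, z up, the work surface at z = 0. Lengths are in m, angles in rad, forces in N, time in s.
With the tool pointing down it reaches from about 0.3 to 0.875 m from the base axis. Payload 6.4 kg.
Tool frame: the origin (TCP) lies at the very end of the fingers, on their centre line; the grasp point (between the pads) lies 19 mm behind it; z points along the fingers, y is the line along which they close (so a half turn about z gives the same grasp; the last joint's range is limited). The gripper opens to 85 mm and grips with 20 to 120 N. Pads are 22 mm wide; open, the fingers measure 114 mm over their backs; the gripper's body (76 mm by 85 mm) begins 54 mm behind the grasp point. The pads swing forward as they close: fully open they stand 13 mm farther back than shut.
Start: joints at [1.044, 0.181, 1.607, -0, 1.354, -0.206], TCP at [0.181, 0.546, 0.231] pointing down, gripper open.
Joint ranges: [-2.99, 2.99], [-0.89, 2.07], [0.3, 2.58], [-1.14, 4.28], [0, 2.63], [-3.12, 3.12]. Speed limits (rad/s): [2.57, 2.57, 3.01, 3.14, 3.14, 3.14].

### API

Orientations are given as a unit quaternion [w, x, y, z].
In Python, from bench import ctrl gives the robot as it stands.
- The arm moves only by the tool jog_arm, never from a script. Its argument "series" is a list that holds one entry, the list of rows, each a list of 7 numbers: the shift along the tool's x, y, z in mm, then the turn, a rotation vector about the tool's x, y, z in rad, then the finger opening in mm, from 0 to 85.4. In form: [[[tx, ty, tz, rx, ry, rz, gripper], ...]]. A call has exactly 10 rows; each row shifts and turns the commanded pose from where the row before left it, along the tool's axes as they then stand; what a row does not reach is not made up. A row lasts 1/10 s, in which the tool goes at most 50 mm and 8.59 degrees, less where a joint would pass 70% of its speed; a pose out of reach is approached as far as the arm can. A call with a gripper value outside its range is refused whole. The fingers move at their own pace and stop on an object; the grip force is fixed at half the most. Time passes only in rows, so rows that do not move let the fingers close, or fill a call up. It gives the time, the measured TCP pose, the force, the opening and the grip force at its end, in the units of the state.
- ctrl.get_obs(): the state, without advancing time (a new reading comes with each control period).
- ctrl.camera(name): name is "scene" or "side" or "wrist"; returns a dict with "frame" (384x512x3 uint8, blue, green, red), "z_map" (384x512 float32, m along the optical axis (not along the pixel's ray), 0 where there is no reading), "fx", "fy", "cx", "cy" (pixels), "k1" (the pictures are not rectified: a ray, as slopes to the right and down, at radius r is drawn at 1 + k1 r^2 times it, then the intrinsics apply), "xyz" and "rotation" of the camera in the world. Camera axes: x right, y down, z forward; pixel columns grow to the right and rows downward; lengths in m; the calibration is good to about 2 mm. A picture is of the moment at which its call begins.
- ctrl.hand_in(): hands the job in; it is judged then, once.
The state is a dict: "time_s": time; "q": joint angles; "dq": joint speeds; "joint_efforts": joint torques, N m; "eef_pos": TCP position; "eef_rot": TCP orientation; "wrist_force": force on the tool from outside, world axes, zero at the start; "torque": the same for the moment, N m; "opening": opening from 0.0 (shut) to 1.0 (fully open); "grasp_force": force on a finger pad.
Only numpy, scipy, OpenCV 4.12 (cv2) and the standard library are available. Lean on these libraries where they do the work, as an engineer would, in place of code of your own. Each camera call takes 0.05 s, during which the arm holds its last target. There are 200 camera calls.

### The job

Move the four reels of hook-up wire from the plywood store rack over to the bench dispenser, so that the row there follows the order of its coloured labels: each reel in the lane with labels of its own colour, sitting down on both steel rods between the lane's side walls with its axis along the rods. Set every reel down gently rather than dropping it, and do not shift the side cutters or the multimeter.

Things in the scene. Friction and masses are not known exactly. Their poses are not given: they have to be found in the camera images.
- reel_red: Reel of red wire standing like a wheel, 40 mm wide: cream flanges 56 mm across, red winding 50 mm across, 34 mm wide. Origin: its centre; y: its own axis, level, along the row (x, z may have turned). Stands in a row of four, 66 mm pitch, on the rods of the plywood store rack, centre 55 mm above the bench; dividers to 42 mm. Grip across the diameter, fingers closing square to the row.
- reel_yellow: Reel of yellow wire standing like a wheel, 40 mm wide: cream flanges 56 mm across, yellow winding 50 mm across, 34 mm wide. Origin: its centre; y: its own axis, level, along the row (x, z may have turned). Stands in a row of four, 66 mm pitch, on the rods of the plywood store rack, centre 55 mm above the bench; dividers to 42 mm. Grip across the diameter, fingers closing square to the row.
- reel_green: Reel of green wire standing like a wheel, 40 mm wide: cream flanges 56 mm across, green winding 50 mm across, 34 mm wide. Origin: its centre; y: its own axis, level, along the row (x, z may have turned). Stands in a row of four, 66 mm pitch, on the rods of the plywood store rack, centre 55 mm above the bench; dividers to 42 mm. Grip across the diameter, fingers closing square to the row.
- reel_blue: Reel of blue wire standing like a wheel, 40 mm wide: cream flanges 56 mm across, blue winding 50 mm across, 34 mm wide. Origin: its centre; y: its own axis, level, along the row (x, z may have turned). Stands in a row of four, 66 mm pitch, on the rods of the plywood store rack, centre 55 mm above the bench; dividers to 42 mm. Grip across the diameter, fingers closing square to the row.
- lane_red: Fixed dark grey dispenser lane with red label plates at its ends, one of four side by side along y. 136 (x) by 64 mm (y). Origin: centre of its underside, 12 mm above the bench; z up. Two rods along y at x = -17 and 17 mm carry a reel, its centre then 43 mm above the origin at x = 0. Side walls 30 mm high, 80 mm long, 58 mm apart inside; end plates under 19 mm high.
- lane_yellow: Fixed dark grey dispenser lane with yellow label plates at its ends, one of four side by side along y. 136 (x) by 64 mm (y). Origin: centre of its underside, 12 mm above the bench; z up. Two rods along y at x = -17 and 17 mm carry a reel, its centre then 43 mm above the origin at x = 0. Side walls 30 mm high, 80 mm long, 58 mm apart inside; end plates under 19 mm high.
- lane_green: Fixed dark grey dispenser lane with green label plates at its ends, one of four side by side along y. 136 (x) by 64 mm (y). Origin: centre of its underside, 12 mm above the bench; z up. Two rods along y at x = -17 and 17 mm carry a reel, its centre then 43 mm above the origin at x = 0. Side walls 30 mm high, 80 mm long, 58 mm apart inside; end plates under 19 mm high.
- lane_blue: Fixed dark grey dispenser lane with blue label plates at its ends, one of four side by side along y. 136 (x) by 64 mm (y). Origin: centre of its underside, 12 mm above the bench; z up. Two rods along y at x = -17 and 17 mm carry a reel, its centre then 43 mm above the origin at x = 0. Side walls 30 mm high, 80 mm long, 58 mm apart inside; end plates under 19 mm high.
- cutters: Bystander: side cutters with blue handles, about 140 mm long and 12 mm thick, lying loose on the bench just beyond the racks. Origin at the pivot, underside; x points to the jaws.
- meter: Bystander: yellow multimeter, 150 x 78 mm, 41 mm high at its dial, lying loose on the bench just beyond the racks. Origin at the centre of its underside; x along its length.

How it is judged:
By the outcome, as a careful person would: the job done as asked, in the order asked, and still so for the second after the job is handed in, with the robot touching nothing.
It also fails if it takes over 106 s, if anything falls off the work surface, if the arm or the gripper's body presses on something with over 40 N, if the wrist force passes 120 N, or if a joint passes its speed limit or range.

## Working session

There is one attempt and no reset: what is moved stays moved. The work goes in short steps, Python scripts to look and compute and a tool call to move; the robot and the scene stay as the last step left them, time stands still between calls to the robot, and variables do not carry over. Pictures are saved under pics/ and viewed, at most 14 in all, crops included, and the job is handed in when it is done.

Besides the shell and the picture viewer there is one more tool, called in YAML: its name, and indented under it one key for each argument. jog_arm: Moves the arm, as the interface text tells. Its arguments: {"type":"object","properties":{"series":{"type":"array"}},"required":["series"]}

```bash
mkdir -p pics; ls; cat > h.py <<'E'
import numpy as np, cv2
from bench import ctrl
def snap(n):
    c=ctrl.camera(n); c["R"]=np.array(c["rotation"]); c["t"]=np.array(c["xyz"]); 
    if c["R"].shape!=(3,3):
        from scipy.spatial.transform import Rotation as Ro
        c["R"]=Ro.from_quat(np.roll(c["R"],-1)).as_matrix()
    return c
def rays(c,uv):
    uv=np.asarray(uv,float).reshape(-1,2)
    d=(uv-[c["cx"],c["cy"]])/[c["fx"],c["fy"]]; s=d.copy()
    for _ in range(20): s=d/(1+c["k1"]*(s**2).sum(1,keepdims=True))
    return np.c_[s,np.ones(len(s))]
def plane(c,uv,z):
    d=rays(c,uv)@c["R"].T; return c["t"]+d*((z-c["t"][2])/d[:,2])[:,None]
def deproj(c,uv):
    uv=np.asarray(uv).reshape(-1,2); Z=c["z_map"][uv[:,1].astype(int),uv[:,0].astype(int)]
    return c["t"]+(rays(c,uv)*Z[:,None])@c["R"].T
E
python3 - <<'E'
from h import *
for n in ("scene","side","wrist"):
    c=snap(n); cv2.imwrite(f"pics/{n}0.png",c["frame"]); print(n,c["t"],c["R"].round(3).tolist(),c["fx"],c["k1"],(c["z_map"]>0).mean())
o=ctrl.get_obs(); print(o)
E
```

```text
pics
scene [ 1.33832788 -0.16663456  0.64304711] [[0.224, 0.617, -0.754], [0.974, -0.13, 0.183], [0.015, -0.776, -0.631]] 381.15745557672216 -0.10522561298600573 0.9959869384765625
side [ 0.32276085 -0.91270007  0.75481033] [[0.949, -0.163, 0.27], [-0.314, -0.547, 0.776], [0.021, -0.821, -0.57]] 479.997747385988 -0.19228873288324572 0.9960734049479166
wrist [0.10995838 0.56926607 0.37356861] [[0.317, 0.908, 0.273], [0.949, -0.303, -0.093], [-0.002, 0.289, -0.957]] 277.8677665886137 -0.03799847087182848 0.9959360758463541
{'time_s': 0.15, 'q': array([ 1.04373265e+00,  1.81370474e-01,  1.60773767e+00, -2.33526278e-06,
        1.35377964e+00, -2.06294283e-01]), 'dq': array([-0.00102436, -0.00159049, -0.00361865, -0.00143482,  0.00088942,
        0.00155159]), 'joint_efforts': array([ 1.78676986e-03, -4.45263076e+01, -3.51691854e+01, -1.92943007e-04,
        5.78522449e-03,  3.75665707e-05]), 'eef_pos': array([0.18107284, 0.54532719, 0.2306107 ]), 'eef_rot': array([-2.31099396e-04,  1.59697694e-01,  9.87165755e-01, -6.04927003e-04]), 'wrist_force': array([-0.3452632 , -0.03059794, -0.55889471]), 'torque': array([ 0.00864506,  0.01327595, -0.02460948]), 'grasp_force': 0.0, 'opening': 1.0027590834384696}
```

View pics/scene0.png

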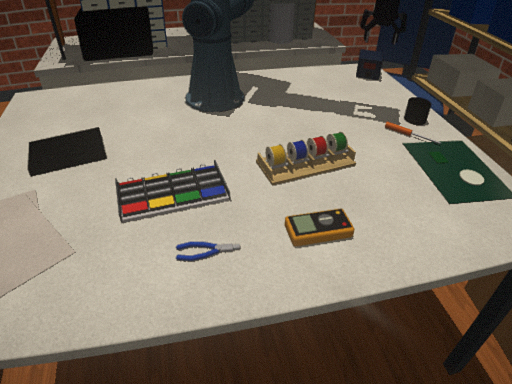

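View pics/side0.png

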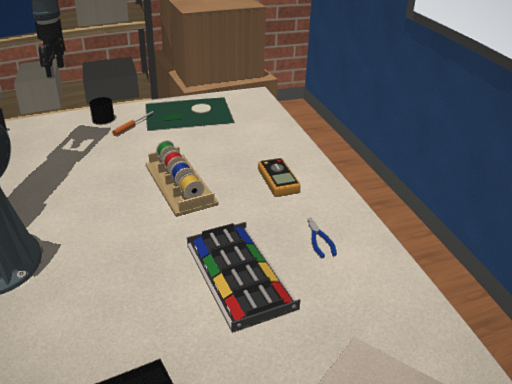

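The scene view shows the store rack at about (305,160), with yellow, blue, red and green reels from left to right. The dispenser is at (170,190), with lanes red, yellow, green and blue. The meter is at (320,225) and the cutters at (208,250), both on the far side. The side view agrees: the dispenser is at (243,275) and the rack at (180,180).

```bash
cat >> h.py <<'E'
H={"red":[(0,6),(174,180)],"yellow":[(22,32)],"green":[(45,80)],"blue":[(108,128)]}
def blobs(c,col,amin=15,s=130,v=50):
    h=cv2.cvtColor(c["frame"],cv2.COLOR_BGR2HSV); m=0
    for a,b in H[col]: m=m|cv2.inRange(h,(a,s,v),(b,255,255))
    n,l,st,ce=cv2.connectedComponentsWithStats(m)
    return [(int(st[i,4]),ce[i],l==i) for i in range(1,n) if st[i,4]>=amin]
def pts(c,m):
    v,u=np.nonzero(m); return deproj(c,np.c_[u,v])
E
python3 - <<'E'
from h import *
for n in ("scene","side"):
    c=snap(n)
    for k in H:
        for a,ce,m in blobs(c,k):
            p=np.median(pts(c,m),0)
            if 0.2<p[0]<0.95 and -.6<p[1]<.6: print(n,k,a,ce.round(1),p.round(3))
E
```

```text
scene red 163 [320.2 144.8] [0.499 0.229 0.071]
scene red 59 [130.2 181.7] [ 0.505 -0.299  0.026]
scene red 232 [134.2 206.8] [ 0.606 -0.288  0.024]
scene red 16 [344.  223.5] [0.776 0.186 0.035]
scene yellow 59 [276.7 149.4] [0.508 0.097 0.077]
scene yellow 44 [155.3 176.7] [ 0.495 -0.232  0.027]
scene yellow 215 [160.7 201.2] [ 0.598 -0.223  0.024]
scene green 74 [340.  137.5] [0.482 0.295 0.076]
scene green 17 [176.5 173.1] [ 0.494 -0.177  0.027]
scene green 180 [187.  196.2] [ 0.592 -0.157  0.025]
scene blue 107 [300.1 146.5] [0.504 0.167 0.075]
scene blue 34 [204.  167.8] [ 0.484 -0.099  0.028]
scene blue 173 [212.7 190.9] [ 0.585 -0.09   0.025]
scene blue 138 [195.8 244.4] [ 0.745 -0.152  0.011]
scene blue 145 [197.1 255.1] [ 0.779 -0.154  0.011]
side red 96 [171.  156.6] [0.473 0.227 0.078]
side red 199 [281.3 291.7] [ 0.605 -0.286  0.026]
side red 281 [234.3 307.2] [ 0.501 -0.297  0.025]
side yellow 16 [274.4 280.1] [ 0.605 -0.248  0.024]
side yellow 15 [227.8 294.8] [ 0.497 -0.261  0.024]
side green 52 [163.1 145.7] [0.461 0.294 0.079]
side green 130 [254.8 252.2] [ 0.59  -0.156  0.027]
side green 204 [211.1 265.3] [ 0.487 -0.169  0.026]
side blue 85 [178.5 167.7] [0.481 0.166 0.077]
side blue 128 [243.4 234.8] [ 0.584 -0.09   0.027]
side blue 105 [315.9 244.1] [ 0.741 -0.158  0.012]
side blue 107 [328.  241.5] [ 0.774 -0.157  0.012]
side blue 184 [201.  246.7] [ 0.48  -0.103  0.025]
```

```bash
cat >> h.py <<'E'
from scipy.spatial.transform import Rotation as Ro
def plan(wps,start=None):
    """wps: (x,y,z,yaw,open,n). yaw = heading of tool x, tool down. Prints grouped rows in tool axes."""
    o=ctrl.get_obs(); p=np.array(o["eef_pos"]); R=Ro.from_quat(np.roll(o["eef_rot"],-1)); tot=0
    print("t",round(o["time_s"],2),"pose",p.round(4))
    for x,y,z,a,g,n in wps:
        T=Ro.from_euler("z",a)*Ro.from_euler("x",np.pi); w=(R.inv()*T).as_rotvec()/n
        d=(np.array([x,y,z])-p)/n; ls=[]
        for _ in range(n):
            ls.append(np.r_[R.inv().apply(d)*1000,w,g]); R=R*Ro.from_rotvec(w)
        p=np.array([x,y,z]); R=T; tot+=n
        print(n,"rows |d|",(np.linalg.norm(d)*1000).round(1))
        for r in (ls[:1] if np.linalg.norm(w)*n<.02 else ls): print([*r[:3].round(1).tolist(),*r[3:6].round(4).tolist(),r[6]])
    print("total",tot)
E
python3 - <<'E'
from h import *
plan([(.487,.197,.24,1.735,85,10)])
E
```

```text
t 0.25 pose [0.1812 0.5455 0.2309]
10 rows |d| 46.4
[-40.0, -23.4, -0.9, -0.0001, 0.0, 0.1086, np.float64(85.0)]
[-42.3, -19.0, -0.9, -0.0001, 0.0, 0.1086, np.float64(85.0)]
[-44.1, -14.3, -0.9, -0.0001, 0.0, 0.1086, np.float64(85.0)]
[-45.4, -9.4, -0.9, -0.0001, 0.0, 0.1086, np.float64(85.0)]
[-46.2, -4.4, -0.9, -0.0001, 0.0, 0.1086, np.float64(85.0)]
[-46.4, 0.6, -0.9, -0.0001, 0.0, 0.1086, np.float64(85.0)]
[-46.0, 5.6, -0.9, -0.0001, 0.0, 0.1086, np.float64(85.0)]
[-45.1, 10.6, -0.9, -0.0001, 0.0, 0.1086, np.float64(85.0)]
[-43.7, 15.4, -0.9, -0.0001, 0.0, 0.1086, np.float64(85.0)]
[-41.8, 20.1, -0.9, -0.0001, 0.0, 0.1086, np.float64(85.0)]
total 10
```

jog_arm:
  series:
    - [[-40, -23.4, -1, 0, 0, 0.109, 85], [-42.3, -19, -1, 0, 0, 0.109, 85], [-44.1, -14.3, -1, 0, 0, 0.109, 85], [-45.4, -9.4, -1, 0, 0, 0.109, 85], [-46.2, -4.4, -1, 0, 0, 0.109, 85], [-46.4, 0.6, -1, 0, 0, 0.109, 85], [-46, 5.6, -1, 0, 0, 0.109, 85], [-45.1, 10.6, -1, 0, 0, 0.109, 85], [-43.7, 15.4, -1, 0, 0, 0.109, 85], [-41.8, 20.1, -1, 0, 0, 0.109, 85]]

```text
time_s: 1.25
eef_pos: [0.4874, 0.1949, 0.2414]
eef_rot: [0.0, 0.65, 0.76, 0.0]
wrist_force: [1.7, 0.8, 0.2]
opening: 0.996
grasp_force: 0.0
```

```bash
python3 - <<'E'
from h import *
import pickle
c=snap("wrist"); c=snap("wrist");cv2.imwrite("pics/w1.png",c["frame"]); pickle.dump(c,open("w1.pkl","wb"))
o=ctrl.get_obs();print(o["time_s"],o["eef_pos"],o["eef_rot"],o["dq"].round(3), c["t"],c["R"].round(3).tolist())
for k in H:
    for a,ce,m in blobs(c,k,40):
        P=pts(c,m); print(k,a,ce.round(1),np.median(P,0).round(3),P.max(0).round(3))
E
```

```text
1.35 [0.48968437 0.19240107 0.2414705 ] [1.10383681e-03 6.51519960e-01 7.58630689e-01 1.99851488e-05] [ 0.078 -0.024  0.041  0.044  0.026 -0.024] [0.47921076 0.26363757 0.38453822] [[0.99, 0.137, 0.046], [0.144, -0.946, -0.289], [0.004, 0.293, -0.956]]
red 1285 [253.6 142.8] [0.479 0.229 0.077] [0.504 0.264 0.385]
red 52 [464.7 201.6] [0.774 0.189 0.034] [0.779 0.194 0.036]
yellow 383 [254.2 250.6] [0.498 0.1   0.079] [0.516 0.264 0.385]
green 964 [252.5  73. ] [0.468 0.3   0.078] [0.492 0.313 0.385]
blue 461 [254. 205.] [0.489 0.158 0.078] [0.511 0.264 0.385]
blue 82 [507.8 328.5] [ 1.785 -0.529 -0.634] [ 1.792 -0.48  -0.596]
```

View pics/w1.png

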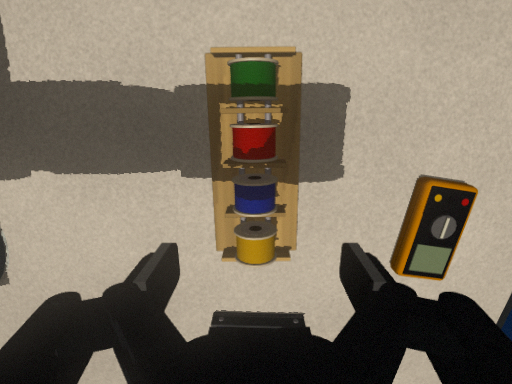

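The wrist view shows the rack upright at columns 207–300. The reels are green (254,78), red (254,142), blue (255,193) and yellow (255,243). The meter is at (435,228).

```bash
cat > m.py <<'E'
from h import *
def reels(c,c0,yaw):
    """c0: rough centres dict. Cloud of points standing above the dividers -> extents along row and across."""
    v,u=np.nonzero(c["z_map"]>0); P=deproj(c,np.c_[u,v]); s=np.array([np.cos(yaw),np.sin(yaw)]); n=np.array([s[1],-s[0]])
    out={}
    for k,q in c0.items():
        d=P[:,:2]-q; a,b=d@s,d@n
        i=(abs(a)<.032)&(abs(b)<.04)&(P[:,2]>.062)&(P[:,2]<.09)
        t=i&(P[:,2]>.074); w=i&(P[:,2]<.08)
        sa=np.percentile(a[t],[1,99]); nb=np.percentile(b[w],[1,99])
        xy=q+s*sa.mean()+n*nb.mean(); out[k]=xy
        print(k,"n",i.sum(),"width",np.diff(sa).round(4),"dia",np.diff(nb).round(4),"top",np.percentile(P[t][:,2],[50,98]).round(4),"xy",xy.round(4))
    return out
E
python3 - <<'E'
from m import *
import pickle
c=pickle.load(open("w1.pkl","rb"))
c0={"green":(.468,.295),"red":(.479,.229),"blue":(.489,.165),"yellow":(.498,.099)}
o=reels(c,c0,1.735)
d=o["green"]-o["yellow"]; yaw=np.arctan2(d[1],d[0]); print("yaw",yaw,"pitch",np.hypot(*d)/3)
o=reels(c,o,yaw)
for n in("scene","side"): print(n);reels(snap(n),o,yaw)
E
```

```text
green n 1892 width [0.0393] dia [0.0483] top [0.0789 0.0832] xy [0.4695 0.2936]
red n 1618 width [0.0397] dia [0.0476] top [0.079  0.0833] xy [0.4797 0.2289]
blue n 1468 width [0.0394] dia [0.0482] top [0.0789 0.0834] xy [0.4892 0.1659]
yellow n 1354 width [0.0399] dia [0.0499] top [0.0789 0.0834] xy [0.4992 0.0999]
yaw 1.7227132800241158 pitch 0.06534128485134173
green n 1892 width [0.0392] dia [0.0481] top [0.0789 0.0832] xy [0.4695 0.2937]
red n 1618 width [0.0397] dia [0.0477] top [0.079  0.0833] xy [0.4797 0.2288]
blue n 1468 width [0.0394] dia [0.0484] top [0.0789 0.0834] xy [0.4893 0.1659]
yellow n 1354 width [0.0398] dia [0.0499] top [0.0789 0.0834] xy [0.4991 0.0998]
scene
green n 201 width [0.0427] dia [0.0479] top [0.0785 0.0826] xy [0.4731 0.2912]
red n 195 width [0.0389] dia [0.0455] top [0.0788 0.0831] xy [0.4841 0.2265]
blue n 204 width [0.0401] dia [0.0477] top [0.0783 0.082 ] xy [0.4936 0.1639]
yellow n 212 width [0.0397] dia [0.0463] top [0.0779 0.0835] xy [0.5057 0.0979]
side
green n 180 width [0.0433] dia [0.0514] top [0.0796 0.0846] xy [0.4712 0.2921]
red n 226 width [0.0451] dia [0.0512] top [0.0799 0.085 ] xy [0.4812 0.2262]
blue n 259 width [0.0447] dia [0.052] top [0.0799 0.0852] xy [0.4919 0.1631]
yellow n 282 width [0.0441] dia [0.0505] top [0.0794 0.0846] xy [0.5016 0.0979]
```

Three views agree: the reel tops are at 83 mm, so the centres are at 55 mm. The pitch measures 65–66 mm and the widths 40 mm. Green goes first.

```bash
python3 - <<'E'
from m import *
import pickle
c=pickle.load(open("w1.pkl","rb")); yaw=1.7227
v,u=np.nonzero(c["z_map"]>0); P=deproj(c,np.c_[u,v]); s=np.array([np.cos(yaw),np.sin(yaw)]); n=np.array([s[1],-s[0]])
d=P[:,:2]-(.4695,.2937)
for b in range(-64,65,8):
    i=(abs(d@s)<.012)&(abs(d@n-b/1000)<.004); print(b,(np.percentile(P[i][:,2],[50,95])*1000).round() if i.any() else None,end=" ")
print()
plan([(.470,.293,.15,yaw,85,4),(.470,.293,.033,yaw,85,4)])
E
```

```text
-64 [1. 2.] -56 [13. 14.] -48 [12. 14.] -40 [12. 14.] -32 [13. 14.] -24 [67. 70.] -16 [75. 78.] -8 [79. 80.] 0 [80. 81.] 8 [79. 81.] 16 [74. 77.] 24 [65. 69.] 32 [12. 14.] 40 [13. 14.] 48 [12. 14.] 56 [13. 14.] 64 [1. 2.] 
t 1.45 pose [0.4866 0.1958 0.241 ]
4 rows |d| 33.5
[24.6, -0.3, 22.8, -0.0002, -0.0001, 0.0016, np.float64(85.0)]
4 rows |d| 29.2
[0.0, -0.0, 29.2, 0.0, 0.0, 0.0, np.float64(85.0)]
total 8
```

jog_arm:
  series:
    - [[24.6, -0.3, 22.8, 0, 0, 0.0016, 85], [24.6, -0.3, 22.8, 0, 0, 0.0016, 85], [24.6, -0.3, 22.8, 0, 0, 0.0016, 85], [24.6, -0.3, 22.8, 0, 0, 0.0016, 85], [0, 0, 29, 0, 0, 0, 85], [0, 0, 29, 0, 0, 0, 85], [0, 0, 29, 0, 0, 0, 85], [0, 0, 15, 0, 0, 0, 85], [0, 0, 15, 0, 0, 0, 85], [0, 0, 0, 0, 0, 0, 85]]

```text
time_s: 2.45
eef_pos: [0.4682, 0.2937, 0.0316]
eef_rot: [-0.001, 0.65, 0.76, -0.001]
wrist_force: [-0.6, -0.5, 0.6]
opening: 0.995
grasp_force: 0.0
```

```bash
python3 - <<'E'
from h import *
plan([(.470,.293,.033,1.7227,85,1)])
c=snap("wrist"); cv2.imwrite("pics/w2.png",c["frame"])
E
```

```text
t 2.45 pose [0.4682 0.2937 0.0316]
1 rows |d| 2.4
[-0.9, 1.7, -1.4, -0.003, 0.0005, 0.0029, np.float64(85.0)]
total 1
```

View pics/w2.png

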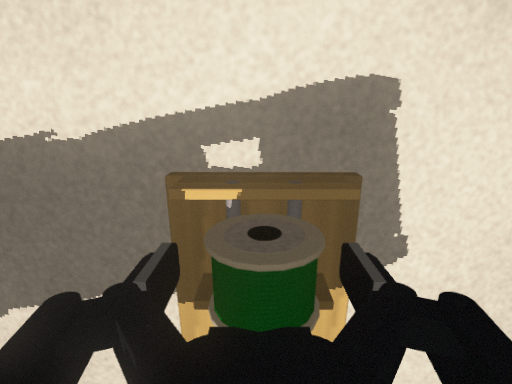

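The green reel (264,270) sits between the open pads at (165,260) and (355,260), nearly centred. Closing.

jog_arm:
  series:
    - [[0, 1, 0, 0, 0, 0, 40], [0, 1, 0, 0, 0, 0, 40], [0, 0, 0, 0, 0, 0, 40], [0, 0, 0, 0, 0, 0, 40], [0, 0, 0, 0, 0, 0, 40], [0, 0, 0, 0, 0, 0, 40], [0, 0, 0, 0, 0, 0, 40], [0, 0, -5, 0, 0, 0, 40], [0, 0, -10, 0, 0, 0, 40], [0, 0, -20, 0, 0, 0, 40]]

```text
time_s: 3.5
eef_pos: [0.4711, 0.2935, 0.068]
eef_rot: [-0.0, 0.651, 0.759, -0.001]
wrist_force: [0.1, -1.0, -1.3]
opening: 0.566
grasp_force: 62.0
```

```bash
python3 - <<'E'
from h import *
o=ctrl.get_obs();print(o["opening"]*85.4,o["grasp_force"],o["wrist_force"])
c=snap("scene")
# rough lane centres/yaw from label midpoints (scene+side medians)
print("row");plan([(.470,.293,.16,1.7227,40,3),(.54,-.19,.30,1.67,40,12)])
E
```

```text
48.37348951150422 62.020965814590454 [ 0.12092487 -1.01758551 -1.32590382]
row
t 3.55 pose [0.4739 0.2946 0.0722]
3 rows |d| 29.3
[-0.3, -1.2, -29.3, 0.0015, -0.0003, 0.0005, np.float64(40.0)]
12 rows |d| 42.3
[-40.7, -0.3, -11.7, 0.0, -0.0, 0.0044, np.float64(40.0)]
[-40.7, -0.1, -11.7, 0.0, -0.0, 0.0044, np.float64(40.0)]
[-40.7, 0.0, -11.7, 0.0, -0.0, 0.0044, np.float64(40.0)]
[-40.7, 0.2, -11.7, 0.0, -0.0, 0.0044, np.float64(40.0)]
[-40.7, 0.4, -11.7, 0.0, -0.0, 0.0044, np.float64(40.0)]
[-40.7, 0.6, -11.7, 0.0, -0.0, 0.0044, np.float64(40.0)]
[-40.7, 0.7, -11.7, 0.0, -0.0, 0.0044, np.float64(40.0)]
[-40.7, 0.9, -11.7, 0.0, -0.0, 0.0044, np.float64(40.0)]
[-40.7, 1.1, -11.7, 0.0, -0.0, 0.0044, np.float64(40.0)]
[-40.7, 1.3, -11.7, 0.0, -0.0, 0.0044, np.float64(40.0)]
[-40.6, 1.5, -11.7, 0.0, -0.0, 0.0044, np.float64(40.0)]
[-40.6, 1.6, -11.7, 0.0, -0.0, 0.0044, np.float64(40.0)]
total 15
```

jog_arm:
  series:
    - [[0, 0, -30, 0, 0, 0, 40], [0, 0, -30, 0, 0, 0, 40], [0, 0, -30, 0, 0, 0, 40], [-41, 0, -10, 0, 0, 0.004, 40], [-41, 0, -10, 0, 0, 0.004, 40], [-41, 0, -10, 0, 0, 0.004, 40], [-41, 0.5, -10, 0, 0, 0.004, 40], [-41, 0.5, -10, 0, 0, 0.004, 40], [-41, 0.5, -10, 0, 0, 0.004, 40], [-41, 0.5, -10, 0, 0, 0.004, 40]]

```text
time_s: 4.55
eef_pos: [0.5146, 0.0082, 0.2292]
eef_rot: [0.001, 0.661, 0.75, 0.0]
wrist_force: [-0.1, 0.4, -0.9]
opening: 0.566
grasp_force: 62.3
```

jog_arm:
  series:
    - [[-41, 1, -10, 0, 0, 0.004, 40], [-41, 1, -10, 0, 0, 0.004, 40], [-41, 1, -10, 0, 0, 0.004, 40], [-41, 1, -10, 0, 0, 0.004, 40], [-41, 1.5, -10, 0, 0, 0.004, 40], [-41, 1.5, 0, 0, 0, 0, 40], [-21, 0, 0, 0, 0, 0, 40], [0, 0, 0, 0, 0, 0, 40], [0, 0, 0, 0, 0, 0, 40], [0, 0, 0, 0, 0, 0, 40]]

```text
time_s: 5.55
eef_pos: [0.5518, -0.253, 0.278]
eef_rot: [-0.0, 0.668, 0.744, 0.0]
wrist_force: [0.6, -0.4, -1.3]
opening: 0.567
grasp_force: 62.3
```

```bash
python3 - <<'E'
from h import *
import pickle
c=snap("wrist");cv2.imwrite("pics/w3.png",c["frame"]); pickle.dump(c,open("w3.pkl","wb"))
o=ctrl.get_obs();print(o["eef_pos"],c["t"],o["grasp_force"])
for k in H:
    for a,ce,m in blobs(c,k,40): print(k,a,ce.round(1),np.median(pts(c,m),0).round(3))
E
```

```text
[ 0.55183108 -0.25288539  0.2780822 ] [ 0.54251436 -0.17936441  0.42107611] 62.29897499084473
red 534 [221.2 190.1] [ 0.498 -0.296  0.026]
red 542 [292.5 190. ] [ 0.603 -0.284  0.026]
yellow 551 [219.3 145.4] [ 0.491 -0.23   0.026]
green 614 [295.1  96.4] [ 0.588 -0.154  0.026]
green 155 [216.5 112.7] [ 0.484 -0.187  0.024]
green 3959 [257.6 289.9] [ 0.55  -0.25   0.321]
blue 675 [215.8  41.8] [ 0.478 -0.098  0.026]
blue 690 [297.2  41.8] [ 0.582 -0.086  0.026]
blue 447 [400.8 105.5] [ 0.74  -0.148  0.012]
blue 442 [421.1 110.2] [ 0.773 -0.151  0.012]
blue 892 [502.2 328.3] [ 1.785 -1.031 -0.608]
```

View pics/w3.png

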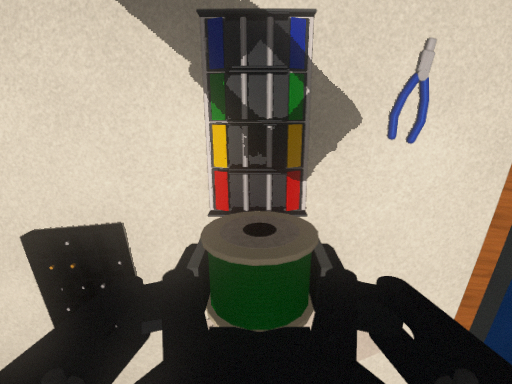

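The wrist view shows the dispenser at columns 200–313. Its label pairs are blue (row 42), green (96), yellow (145) and red (190). The green reel is held at (258,270) and the cutters are at (415,90).

```bash
cat >> m.py <<'E'
DY=1.674; s_=np.array([np.cos(DY),np.sin(DY)])
LANE={k:np.array([.5515,-.2905])+i/3*np.array([-.0205,.1975]) for i,k in enumerate(("red","yellow","green","blue"))}
RY=1.7227
REEL={"green":(.4700,.2935),"red":(.4802,.2286),"blue":(.4898,.1657),"yellow":(.4996,.0997)}
def relief(c,xy,yaw,off,half=.004):
    v,u=np.nonzero(c["z_map"]>0); P=deproj(c,np.c_[u,v]); s=np.array([np.cos(yaw),np.sin(yaw)]); n=np.array([s[1],-s[0]])
    d=P[:,:2]-xy
    for a in off:
        print(a,[ (lambda i:int(np.percentile(P[i][:,2],95)*1000) if i.any() else None)((abs(d@s-a/1000)<half)&(abs(d@n-b/1000)<.003)) for b in range(-68,69,6)])
E
python3 - <<'E'
from m import *
import pickle
c=pickle.load(open("w3.pkl","rb"))
print(LANE); relief(c,LANE["green"],DY,(-33,-22,-11,0,11,22,33),.003)
x,y=LANE["green"]
plan([(x,y,.13,DY,40,5),(x,y,.045,DY,40,3)])
E
```

```text
{'red': array([ 0.5515, -0.2905]), 'yellow': array([ 0.54466667, -0.22466667]), 'green': array([ 0.53783333, -0.15883333]), 'blue': array([ 0.531, -0.093])}
-33 [19, 21, 24, 27, 29, 43, 43, 43, 43, 43, 43, 43, 42, 43, 42, 42, 43, 43, 42, 29, 26, 23, 18]
-22 [18, 23, 25, 29, 30, 18, 18, 18, 33, 32, 17, 18, 18, 18, 32, 30, 18, 18, 20, 29, 27, 24, 20]
-11 [19, 23, 26, 29, 30, 18, 18, 19, 33, 32, 18, 18, 18, 18, 33, 30, 18, 18, 29, 29, 27, 24, 21]
0 [28, 23, 25, 29, 30, 18, 19, 17, 33, 32, 18, 18, 18, 30, 33, 31, 18, 18, 29, 30, 27, 23, 20]
11 [18, 24, 26, 29, 30, 18, 18, 18, 32, 32, 17, 18, 18, 30, 32, 32, 18, 18, 25, 30, 27, 23, 19]
22 [18, 23, 26, 29, 30, 18, 19, 18, 33, 31, 18, 18, 19, 30, 33, 31, 18, 19, 30, 29, 26, 23, 21]
33 [17, 22, 24, 27, 28, 43, 43, 43, 43, 43, 42, 43, 43, 43, 43, 43, 43, 43, 41, 28, 24, 22, 18]
t 5.6 pose [ 0.5518 -0.2529  0.2781]
5 rows |d| 35.2
[19.0, -0.8, 29.6, -0.0, -0.0001, 0.0008, np.float64(40.0)]
3 rows |d| 28.3
[0.0, -0.0, 28.3, 0.0, 0.0, 0.0, np.float64(40.0)]
total 8
```

Rod tops are at 33 mm at ±17–18 and walls at 43 mm, both matching the text. The lane centre is about 1 mm further in +x.

jog_arm:
  series:
    - [[19, -0.6, 29.6, 0, 0, 0.0008, 40], [19, -0.6, 29.6, 0, 0, 0.0008, 40], [19, -0.6, 29.6, 0, 0, 0.0008, 40], [19, -0.6, 29.6, 0, 0, 0.0008, 40], [19, -0.6, 29.6, 0, 0, 0.0008, 40], [0, 0, 28, 0, 0, 0, 40], [0, 0, 28, 0, 0, 0, 40], [0, 0, 20, 0, 0, 0, 40], [0, 0, 8, 0, 0, 0, 40], [0, 0, 0, 0, 0, 0, 40]]

```text
time_s: 6.6
eef_pos: [0.5383, -0.159, 0.0453]
eef_rot: [-0.001, 0.67, 0.742, -0.0]
wrist_force: [0.4, 0.8, -1.4]
opening: 0.564
grasp_force: 62.3
```

```bash
python3 - <<'E'
from m import *
c=snap("wrist"); cv2.imwrite("pics/w4.png",c["frame"]); o=ctrl.get_obs();print(o["eef_pos"],o["wrist_force"])
b=max(blobs(c,"green"),key=lambda b:b[0]); P=pts(c,b[2]); print("winding",b[1],np.percentile(P[:,2],98), np.median(P,0)); x,y=LANE["green"]+[.001,0]
plan([(x,y,.033,DY,40,5)])
E
```

```text
[ 0.53915217 -0.15966751  0.0464864 ] [-0.3306283   0.52150749 -0.89515697]
winding [258.97613883 292.24411814] 0.09114438808936864 [ 0.53675315 -0.15896538  0.08817895]
t 6.65 pose [ 0.5392 -0.1597  0.0465]
5 rows |d| 2.7
[0.2, -0.0, 2.7, 0.0, -0.0, -0.0001, np.float64(40.0)]
total 5
```

View pics/w4.png

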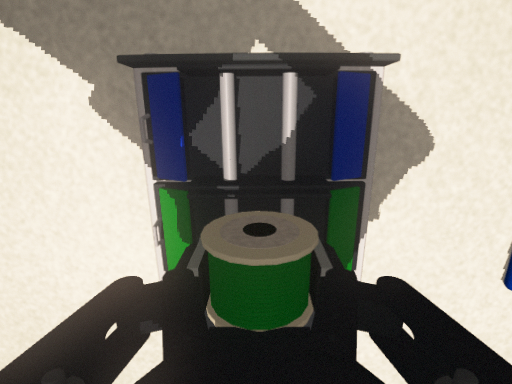

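The green reel (260,270) is centred over the rods at (229,125) and (290,125), between the green plates. About 12 mm of lowering remains.

jog_arm:
  series:
    - [[0, 0, 2, 0, 0, 0, 40], [0, 0, 2, 0, 0, 0, 40], [0, 0, 2, 0, 0, 0, 40], [0, 0, 1.5, 0, 0, 0, 40], [0, 0, 1, 0, 0, 0, 40], [0, 0, 1, 0, 0, 0, 40], [0, 0, 1, 0, 0, 0, 40], [0, 0, 0.5, 0, 0, 0, 40], [0, 0, 0, 0, 0, 0, 40], [0, 0, 0, 0, 0, 0, 40]]

```text
time_s: 7.65
eef_pos: [0.539, -0.1603, 0.0354]
eef_rot: [0.0, 0.67, 0.742, -0.0]
wrist_force: [-1.2, 0.6, 4.2]
opening: 0.567
grasp_force: 62.8
```

jog_arm:
  series:
    - [[0, 0, 0, 0, 0, 0, 52], [0, 0, 0, 0, 0, 0, 56], [0, 0, 0, 0, 0, 0, 62], [0, 0, 0, 0, 0, 0, 68], [0, 0, 0, 0, 0, 0, 72], [0, 0, 0, 0, 0, 0, 72], [0, 0, -5, 0, 0, 0, 72], [0, 0, -20, 0, 0, 0, 72], [0, 0, -30, 0, 0, 0, 72], [0, 0, -40, 0, 0, 0, 72]]

```text
time_s: 8.65
eef_pos: [0.5376, -0.1595, 0.1297]
eef_rot: [-0.002, 0.67, 0.742, -0.0]
wrist_force: [0.6, 0.2, 0.2]
opening: 0.844
grasp_force: 0.0
```

```bash
python3 - <<'E'
from m import *
c=snap("scene")
for n in("scene","wrist"): reels(snap(n),{"green":LANE["green"]},DY)
x,y=REEL["red"]
plan([(.526,-.05,.19,DY,85,3),(x,y,.15,RY,85,7),(x,y,.034,RY,85,4)])
E
```

```text
green n 229 width [0.0399] dia [0.0413] top [0.0781 0.0831] xy [ 0.5439 -0.1625]
green n 3257 width [0.0395] dia [0.0482] top [0.0789 0.0833] xy [ 0.537  -0.1602]
t 8.8 pose [ 0.5412 -0.1614  0.1339]
3 rows |d| 41.9
[37.4, -1.2, -18.9, 0.002, 0.0014, -0.0005, np.float64(85.0)]
7 rows |d| 40.7
[40.3, -2.4, 5.7, 0.0, 0.0, -0.007, np.float64(85.0)]
[40.3, -2.1, 5.7, 0.0, 0.0, -0.007, np.float64(85.0)]
[40.3, -1.8, 5.7, 0.0, 0.0, -0.007, np.float64(85.0)]
[40.3, -1.6, 5.7, 0.0, 0.0, -0.007, np.float64(85.0)]
[40.3, -1.3, 5.7, 0.0, 0.0, -0.007, np.float64(85.0)]
[40.3, -1.0, 5.7, 0.0, 0.0, -0.007, np.float64(85.0)]
[40.3, -0.7, 5.7, 0.0, 0.0, -0.007, np.float64(85.0)]
4 rows |d| 29.0
[0.0, -0.0, 29.0, 0.0, 0.0, 0.0, np.float64(85.0)]
total 14
```

jog_arm:
  series:
    - [[37, -1.2, -19, 0, 0, 0, 85], [37, -1.2, -19, 0, 0, 0, 85], [37, -1.2, -19, 0, 0, 0, 85], [40, -2.4, 5, 0, 0, -0.007, 85], [40, -2.1, 5, 0, 0, -0.007, 85], [40, -1.8, 5, 0, 0, -0.007, 85], [40, -1.6, 5, 0, 0, -0.007, 85], [40, -1.3, 5, 0, 0, -0.007, 85], [40, -1, 5, 0, 0, -0.007, 85], [40, -0.7, 5, 0, 0, -0.007, 85]]

```text
time_s: 9.8
eef_pos: [0.4778, 0.2278, 0.1509]
eef_rot: [-0.0, 0.652, 0.758, -0.001]
wrist_force: [0.5, 0.5, 0.3]
opening: 0.998
grasp_force: 0.0
```

jog_arm:
  series:
    - [[0, 0, 0, 0, 0, 0, 85], [0, 0, 0, 0, 0, 0, 85], [0, 0, 0, 0, 0, 0, 85], [0, 0, 0, 0, 0, 0, 85], [0, 0, 0, 0, 0, 0, 85], [0, 0, 0, 0, 0, 0, 85], [0, 0, 0, 0, 0, 0, 85], [0, 0, 0, 0, 0, 0, 85], [0, 0, 0, 0, 0, 0, 85], [0, 0, 0, 0, 0, 0, 85]]

```text
time_s: 10.8
eef_pos: [0.479, 0.2265, 0.1521]
eef_rot: [0.0, 0.652, 0.758, 0.0]
wrist_force: [-0.4, 0.5, 0.4]
opening: 0.997
grasp_force: 0.0
```

```bash
python3 - <<'E'
from m import *
x,y=REEL["red"]
plan([(x,y,.034,RY,85,5)])
reels(snap("wrist"),{k:REEL[k] for k in("red","blue")},RY)
E
```

```text
t 10.8 pose [0.479  0.2265 0.1521]
5 rows |d| 23.6
[0.4, 0.3, 23.6, 0.0, 0.0, -0.0002, np.float64(85.0)]
total 5
red n 2844 width [0.0394] dia [0.0481] top [0.0789 0.0832] xy [0.4793 0.2289]
blue n 2475 width [0.039] dia [0.0485] top [0.079  0.0832] xy [0.4889 0.1663]
```

Red is still in place. Descend, close and lift.

jog_arm:
  series:
    - [[0.4, 0.1, 24, 0, 0, 0, 85], [0.4, 0.1, 24, 0, 0, 0, 85], [0.4, 0.1, 24, 0, 0, 0, 85], [0.4, 0.1, 24, 0, 0, 0, 85], [0.4, 0.1, 14, 0, 0, 0, 85], [0, 0, 8, 0, 0, 0, 85], [0, 0, 0, 0, 0, 0, 60], [0, 0, 0, 0, 0, 0, 40], [0, 0, 0, 0, 0, 0, 40], [0, 0, 0, 0, 0, 0, 40]]

```text
time_s: 11.85
eef_pos: [0.4806, 0.2288, 0.0355]
eef_rot: [0.001, 0.652, 0.758, 0.001]
wrist_force: [0.9, -0.1, 3.4]
opening: 0.571
grasp_force: 61.6
```

jog_arm:
  series:
    - [[0, 0, 0, 0, 0, 0, 40], [0, 0, 0, 0, 0, 0, 40], [0, 0, 0, 0, 0, 0, 40], [0, 0, -5, 0, 0, 0, 40], [0, 0, -10, 0, 0, 0, 40], [0, 0, -20, 0, 0, 0, 40], [0, 0, -30, 0, 0, 0, 40], [0, 0, -30, 0, 0, 0, 40], [0, 0, -25, 0, 0, 0, 40], [0, 0, 0, 0, 0, 0, 40]]

```text
time_s: 12.85
eef_pos: [0.4816, 0.2291, 0.1585]
eef_rot: [0.002, 0.652, 0.758, 0.003]
wrist_force: [1.1, 0.6, -0.8]
opening: 0.567
grasp_force: 62.1
```

```bash
python3 - <<'E'
from m import *
x,y=LANE["red"]+[.001,0]
plan([(x,y,.17,DY,40,13),(x,y,.046,DY,40,5)])
E
```

```text
t 12.85 pose [0.4816 0.2291 0.1585]
13 rows |d| 40.4
[-40.3, -0.6, -0.9, 0.0006, -0.0001, 0.0037, np.float64(40.0)]
[-40.3, -0.5, -0.9, 0.0006, -0.0001, 0.0037, np.float64(40.0)]
[-40.3, -0.3, -0.9, 0.0006, -0.0001, 0.0037, np.float64(40.0)]
[-40.3, -0.2, -0.9, 0.0006, -0.0001, 0.0037, np.float64(40.0)]
[-40.3, -0.0, -0.9, 0.0006, -0.0001, 0.0037, np.float64(40.0)]
[-40.3, 0.1, -0.9, 0.0006, -0.0001, 0.0037, np.float64(40.0)]
[-40.3, 0.3, -0.9, 0.0006, -0.0001, 0.0037, np.float64(40.0)]
[-40.3, 0.4, -0.9, 0.0006, -0.0001, 0.0037, np.float64(40.0)]
[-40.3, 0.6, -0.9, 0.0006, -0.0001, 0.0037, np.float64(40.0)]
[-40.3, 0.7, -0.9, 0.0006, -0.0001, 0.0037, np.float64(40.0)]
[-40.3, 0.9, -0.9, 0.0006, -0.0001, 0.0037, np.float64(40.0)]
[-40.3, 1.0, -0.9, 0.0006, -0.0001, 0.0037, np.float64(40.0)]
[-40.3, 1.2, -0.9, 0.0006, -0.0001, 0.0037, np.float64(40.0)]
5 rows |d| 24.8
[0.0, -0.0, 24.8, 0.0, 0.0, 0.0, np.float64(40.0)]
total 18
```

jog_arm:
  series:
    - [[-40.3, -0.6, -1, 0, 0, 0.0037, 40], [-40.3, -0.5, -1, 0, 0, 0.0037, 40], [-40.3, -0.3, -1, 0, 0, 0.0037, 40], [-40.3, -0.2, -1, 0, 0, 0.0037, 40], [-40.3, 0, -1, 0, 0, 0.0037, 40], [-40.3, 0.1, -1, 0, 0, 0.0037, 40], [-40.3, 0.3, -1, 0, 0, 0.0037, 40], [-40.3, 0.4, -1, 0, 0, 0.0037, 40], [-40.3, 0.6, -1, 0, 0, 0.0037, 40], [-40.3, 0.7, -1, 0, 0, 0.0037, 40]]

```text
time_s: 13.85
eef_pos: [0.5326, -0.172, 0.1628]
eef_rot: [-0.001, 0.666, 0.746, -0.0]
wrist_force: [0.9, 0.1, -0.7]
opening: 0.568
grasp_force: 62.1
```

jog_arm:
  series:
    - [[-40.3, 0.9, -1, 0, 0, 0.0037, 40], [-40.3, 1, -1, 0, 0, 0.0037, 40], [-40.3, 1.2, -1, 0, 0, 0.0037, 40], [0, 0, 24, 0, 0, 0, 40], [0, 0, 24, 0, 0, 0, 40], [0, 0, 24, 0, 0, 0, 40], [0, 0, 15, 0, 0, 0, 40], [0, 0, 0, 0, 0, 0, 40], [0, 0, 0, 0, 0, 0, 40], [0, 0, 0, 0, 0, 0, 40]]

```text
time_s: 14.85
eef_pos: [0.5508, -0.2912, 0.0815]
eef_rot: [0.001, 0.67, 0.742, 0.0]
wrist_force: [0.0, -0.5, -0.9]
opening: 0.565
grasp_force: 62.1
```

```bash
python3 - <<'E'
from m import *
x,y=LANE["red"]+[.001,0]
plan([(x,y,.046,DY,40,3)])
c=snap("wrist"); cv2.imwrite("pics/w5.png",c["frame"])
E
```

```text
t 14.85 pose [ 0.5508 -0.2912  0.0815]
3 rows |d| 11.9
[0.2, 0.6, 11.8, 0.0005, 0.0005, -0.0002, np.float64(40.0)]
total 3
```

View pics/w5.png

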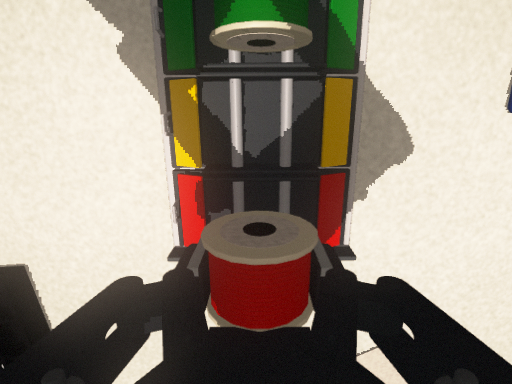

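The red reel (260,270) is centred over the rods (237/286), between the red plates, and green is seated in its lane at (262,25). Lowering.

jog_arm:
  series:
    - [[0, 0.6, 12, 0, 0, 0, 40], [0, 0.4, 12, 0, 0, 0, 40], [0, 0, 9, 0, 0, 0, 40], [0, 0, 4, 0, 0, 0, 40], [0, 0, 2.5, 0, 0, 0, 40], [0, 0, 2, 0, 0, 0, 40], [0, 0, 2, 0, 0, 0, 40], [0, 0, 1.5, 0, 0, 0, 40], [0, 0, 1, 0, 0, 0, 40], [0, 0, 0, 0, 0, 0, 40]]

```text
time_s: 15.9
eef_pos: [0.552, -0.2911, 0.0356]
eef_rot: [0.001, 0.67, 0.742, 0.0]
wrist_force: [0.3, 1.3, 4.3]
opening: 0.57
grasp_force: 62.8
```

Contact (+4 N). Release and lift.

jog_arm:
  series:
    - [[0, 0, 0, 0, 0, 0, 52], [0, 0, 0, 0, 0, 0, 56], [0, 0, 0, 0, 0, 0, 62], [0, 0, 0, 0, 0, 0, 68], [0, 0, 0, 0, 0, 0, 72], [0, 0, 0, 0, 0, 0, 72], [0, 0, -5, 0, 0, 0, 72], [0, 0, -20, 0, 0, 0, 72], [0, 0, -40, 0, 0, 0, 72], [0, 0, -45, 0, 0, 0, 72]]

```text
time_s: 16.9
eef_pos: [0.5498, -0.2898, 0.144]
eef_rot: [-0.002, 0.67, 0.742, -0.0]
wrist_force: [0.8, -0.4, 0.4]
opening: 0.846
grasp_force: 0.0
```

```bash
python3 - <<'E'
from m import *
x,y=REEL["blue"]
plan([(.535,-.13,.19,DY,85,4),(x,y,.15,RY,85,7)])
reels(snap("wrist"),{k:LANE[k] for k in("red","green")},DY)
E
```

```text
t 16.9 pose [ 0.5498 -0.2898  0.144 ]
4 rows |d| 41.7
[40.1, 0.4, -11.4, -0.0006, -0.0006, -0.0002, np.float64(85.0)]
7 rows |d| 43.1
[42.7, -2.1, 5.7, 0.0, 0.0, -0.007, np.float64(85.0)]
[42.7, -1.8, 5.7, 0.0, 0.0, -0.007, np.float64(85.0)]
[42.7, -1.5, 5.7, 0.0, 0.0, -0.007, np.float64(85.0)]
[42.7, -1.2, 5.7, 0.0, 0.0, -0.007, np.float64(85.0)]
[42.7, -0.9, 5.7, 0.0, 0.0, -0.007, np.float64(85.0)]
[42.7, -0.6, 5.7, 0.0, 0.0, -0.007, np.float64(85.0)]
[42.7, -0.3, 5.7, 0.0, 0.0, -0.007, np.float64(85.0)]
total 11
red n 3010 width [0.0395] dia [0.0479] top [0.0789 0.0834] xy [ 0.5512 -0.2909]
green n 4248 width [0.0362] dia [0.0481] top [0.0786 0.0826] xy [ 0.537  -0.1624]
```

jog_arm:
  series:
    - [[40, 0.4, -11, 0, 0, 0, 85], [40, 0.4, -11, 0, 0, 0, 85], [40, 0.4, -11, 0, 0, 0, 85], [40, 0.4, -11, 0, 0, 0, 85], [43, -2.1, 5, 0, 0, -0.007, 85], [43, -1.8, 5, 0, 0, -0.007, 85], [43, -1.5, 5, 0, 0, -0.007, 85], [43, -1.2, 5, 0, 0, -0.007, 85], [43, -0.9, 5, 0, 0, -0.007, 85], [43, -0.6, 5, 0, 0, -0.007, 85]]

```text
time_s: 17.95
eef_pos: [0.4969, 0.1256, 0.1585]
eef_rot: [0.0, 0.654, 0.756, 0.0]
wrist_force: [0.9, 0.5, -0.2]
opening: 0.995
grasp_force: 0.0
```

jog_arm:
  series:
    - [[41, -0.3, 5, 0, 0, -0.007, 85], [0, 0, 0, 0, 0, 0, 85], [0, 0, 0, 0, 0, 0, 85], [0, 0, 0, 0, 0, 0, 85], [0, 0, 0, 0, 0, 0, 85], [0, 0, 0, 0, 0, 0, 85], [0, 0, 0, 0, 0, 0, 85], [0, 0, 0, 0, 0, 0, 85], [0, 0, 0, 0, 0, 0, 85], [0, 0, 0, 0, 0, 0, 85]]

```text
time_s: 18.95
eef_pos: [0.491, 0.1644, 0.1531]
eef_rot: [-0.0, 0.652, 0.759, 0.0]
wrist_force: [-0.5, -0.1, 0.6]
opening: 0.993
grasp_force: 0.0
```

```bash
python3 - <<'E'
from m import *
x,y=REEL["blue"]
plan([(x,y,.035,RY,85,5)])
reels(snap("wrist"),{k:REEL[k] for k in("blue","yellow")},RY)
E
```

```text
t 18.95 pose [0.491  0.1644 0.1531]
5 rows |d| 23.6
[0.3, -0.2, 23.6, -0.0, -0.0, -0.0001, np.float64(85.0)]
total 5
blue n 2800 width [0.0396] dia [0.048] top [0.0789 0.0833] xy [0.489  0.1659]
yellow n 2453 width [0.0395] dia [0.0487] top [0.0789 0.0832] xy [0.4993 0.1002]
```

jog_arm:
  series:
    - [[0.4, -0.2, 24, 0, 0, 0, 85], [0.4, -0.2, 24, 0, 0, 0, 85], [0.4, -0.2, 24, 0, 0, 0, 85], [0.4, -0.2, 24, 0, 0, 0, 85], [0.4, -0.2, 14, 0, 0, 0, 85], [0, 0, 8, 0, 0, 0, 85], [0, 0, 0, 0, 0, 0, 60], [0, 0, 0, 0, 0, 0, 40], [0, 0, 0, 0, 0, 0, 40], [0, 0, 0, 0, 0, 0, 40]]

```text
time_s: 20.0
eef_pos: [0.4904, 0.1664, 0.0365]
eef_rot: [0.001, 0.652, 0.759, 0.001]
wrist_force: [-1.7, -0.0, 5.8]
opening: 0.569
grasp_force: 61.1
```

jog_arm:
  series:
    - [[0, 0, 0, 0, 0, 0, 40], [0, 0, 0, 0, 0, 0, 40], [0, 0, 0, 0, 0, 0, 40], [0, 0, -5, 0, 0, 0, 40], [0, 0, -10, 0, 0, 0, 40], [0, 0, -20, 0, 0, 0, 40], [0, 0, -30, 0, 0, 0, 40], [0, 0, -30, 0, 0, 0, 40], [0, 0, -25, 0, 0, 0, 40], [0, 0, 0, 0, 0, 0, 40]]

```text
time_s: 21.0
eef_pos: [0.4927, 0.1667, 0.1598]
eef_rot: [0.003, 0.651, 0.759, 0.003]
wrist_force: [1.7, -0.9, -3.0]
opening: 0.57
grasp_force: 62.2
```

```bash
python3 - <<'E'
from m import *
x,y=LANE["blue"]+[.001,0]
plan([(x,y,.16,DY,40,7),(x,y,.046,DY,40,5)])
E
```

```text
t 21.0 pose [0.4927 0.1667 0.1598]
7 rows |d| 37.5
[-37.5, -0.1, -0.0, 0.0012, 0.0, 0.0069, np.float64(40.0)]
[-37.5, 0.2, -0.0, 0.0012, 0.0, 0.0069, np.float64(40.0)]
[-37.5, 0.5, -0.0, 0.0012, 0.0, 0.0069, np.float64(40.0)]
[-37.5, 0.7, -0.0, 0.0012, 0.0, 0.0069, np.float64(40.0)]
[-37.5, 1.0, -0.0, 0.0012, 0.0, 0.0069, np.float64(40.0)]
[-37.5, 1.2, -0.0, 0.0012, 0.0, 0.0069, np.float64(40.0)]
[-37.5, 1.5, -0.0, 0.0012, 0.0, 0.0069, np.float64(40.0)]
5 rows |d| 22.8
[0.0, -0.0, 22.8, 0.0, 0.0, 0.0, np.float64(40.0)]
total 12
```

jog_arm:
  series:
    - [[-37.5, 0, 0, 0, 0, 0.0069, 40], [-37.5, 0.3, 0, 0, 0, 0.0069, 40], [-37.5, 0.6, 0, 0, 0, 0.0069, 40], [-37.5, 0.8, 0, 0, 0, 0.0069, 40], [-37.5, 1.1, 0, 0, 0, 0.0069, 40], [-37.5, 1.3, 0, 0, 0, 0.0069, 40], [-37.5, 1.6, 0, 0, 0, 0.0069, 40], [0, 0, 24, 0, 0, 0, 40], [0, 0, 24, 0, 0, 0, 40], [0, 0, 24, 0, 0, 0, 40]]

```text
time_s: 22.0
eef_pos: [0.5289, -0.0936, 0.0814]
eef_rot: [-0.0, 0.67, 0.742, -0.0]
wrist_force: [0.3, -0.3, -1.8]
opening: 0.569
grasp_force: 62.2
```

jog_arm:
  series:
    - [[0, 0, 6, 0, 0, 0, 40], [0, 0, 0, 0, 0, 0, 40], [0, 0, 0, 0, 0, 0, 40], [0, 0, 0, 0, 0, 0, 40], [0, 0, 0, 0, 0, 0, 40], [0, 0, 0, 0, 0, 0, 40], [0, 0, 0, 0, 0, 0, 40], [0, 0, 0, 0, 0, 0, 40], [0, 0, 0, 0, 0, 0, 40], [0, 0, 0, 0, 0, 0, 40]]

```text
time_s: 23.0
eef_pos: [0.5296, -0.0933, 0.0771]
eef_rot: [-0.0, 0.67, 0.743, -0.0]
wrist_force: [-0.1, 0.5, -1.8]
opening: 0.564
grasp_force: 62.3
```

```bash
python3 - <<'E'
from m import *
x,y=LANE["blue"]+[.001,0]
plan([(x,y,.046,DY,40,3)])
c=snap("wrist"); cv2.imwrite("pics/w6.png",c["frame"])
E
```

```text
t 23.0 pose [ 0.5296 -0.0933  0.0771]
3 rows |d| 10.4
[0.0, 0.8, 10.4, -0.0, 0.0, -0.0, np.float64(40.0)]
total 3
```

View pics/w6.png

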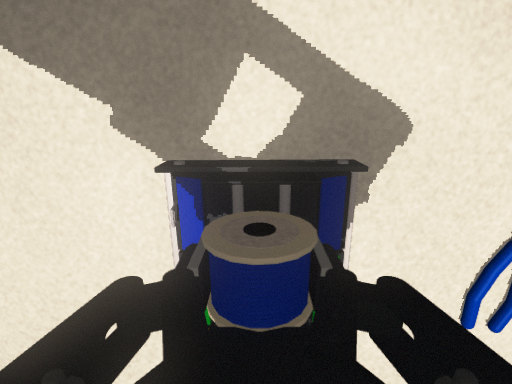

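The blue reel (260,270) is over the blue lane's rods (238/285), within 1 mm of centre. Lowering.

jog_arm:
  series:
    - [[0, 1, 12, 0, 0, 0, 40], [0, 1, 10, 0, 0, 0, 40], [0, 0, 6, 0, 0, 0, 40], [0, 0, 4, 0, 0, 0, 40], [0, 0, 2.5, 0, 0, 0, 40], [0, 0, 2, 0, 0, 0, 40], [0, 0, 2, 0, 0, 0, 40], [0, 0, 1.5, 0, 0, 0, 40], [0, 0, 1, 0, 0, 0, 40], [0, 0, 0, 0, 0, 0, 40]]

```text
time_s: 24.05
eef_pos: [0.5319, -0.0932, 0.037]
eef_rot: [0.0, 0.67, 0.743, 0.0]
wrist_force: [-2.5, 0.8, 5.1]
opening: 0.567
grasp_force: 63.3
```

jog_arm:
  series:
    - [[0, 0, 0, 0, 0, 0, 52], [0, 0, 0, 0, 0, 0, 56], [0, 0, 0, 0, 0, 0, 62], [0, 0, 0, 0, 0, 0, 68], [0, 0, 0, 0, 0, 0, 72], [0, 0, 0, 0, 0, 0, 72], [0, 0, -5, 0, 0, 0, 72], [0, 0, -20, 0, 0, 0, 72], [0, 0, -40, 0, 0, 0, 72], [0, 0, -45, 0, 0, 0, 72]]

```text
time_s: 25.05
eef_pos: [0.5303, -0.0926, 0.1463]
eef_rot: [-0.002, 0.67, 0.743, -0.001]
wrist_force: [1.2, -0.2, 0.3]
opening: 0.842
grasp_force: 0.0
```

```bash
python3 - <<'E'
from m import *
x,y=REEL["yellow"]
plan([(x,y,.15,RY,85,5),(x,y,.035,RY,85,5)])
reels(snap("wrist"),{k:LANE[k] for k in("blue",)},DY)
E
```

```text
t 25.05 pose [ 0.5303 -0.0926  0.1463]
5 rows |d| 39.0
[38.9, -2.2, -0.7, -0.0006, -0.0003, -0.0098, np.float64(85.0)]
[38.9, -1.8, -0.7, -0.0006, -0.0003, -0.0098, np.float64(85.0)]
[38.9, -1.4, -0.7, -0.0006, -0.0003, -0.0098, np.float64(85.0)]
[38.9, -1.0, -0.7, -0.0006, -0.0003, -0.0098, np.float64(85.0)]
[38.9, -0.6, -0.7, -0.0006, -0.0003, -0.0098, np.float64(85.0)]
5 rows |d| 23.0
[0.0, -0.0, 23.0, 0.0, 0.0, 0.0, np.float64(85.0)]
total 10
blue n 2957 width [0.0394] dia [0.0479] top [0.079  0.0832] xy [ 0.5297 -0.0937]
```

jog_arm:
  series:
    - [[39, -2.2, -1, 0, 0, -0.0098, 85], [39, -1.8, -1, 0, 0, -0.0098, 85], [39, -1.4, -1, 0, 0, -0.0098, 85], [39, -1, -1, 0, 0, -0.0098, 85], [39, -0.6, -1, 0, 0, -0.0098, 85], [0, 0, 0, 0, 0, 0, 85], [0, 0, 0, 0, 0, 0, 85], [0, 0, 0, 0, 0, 0, 85], [0, 0, 0, 0, 0, 0, 85], [0, 0, 0, 0, 0, 0, 85]]

```text
time_s: 26.1
eef_pos: [0.501, 0.0986, 0.151]
eef_rot: [0.0, 0.652, 0.758, -0.0]
wrist_force: [-0.0, -0.3, 0.4]
opening: 0.996
grasp_force: 0.0
```

```bash
python3 - <<'E'
from m import *
x,y=REEL["yellow"]
plan([(x,y,.035,RY,85,5)])
reels(snap("wrist"),{k:REEL[k] for k in("yellow",)},RY)
E
```

```text
t 26.1 pose [0.501  0.0986 0.151 ]
5 rows |d| 23.2
[0.3, -0.2, 23.2, -0.0, 0.0, -0.0003, np.float64(85.0)]
total 5
yellow n 2863 width [0.0396] dia [0.0483] top [0.0788 0.0832] xy [0.4995 0.0999]
```

jog_arm:
  series:
    - [[0.4, -0.2, 24, 0, 0, 0, 85], [0.4, -0.2, 24, 0, 0, 0, 85], [0.4, -0.2, 24, 0, 0, 0, 85], [0.4, -0.2, 24, 0, 0, 0, 85], [0, -0.2, 12, 0, 0, 0, 85], [0, 0, 8, 0, 0, 0, 85], [0, 0, 0, 0, 0, 0, 60], [0, 0, 0, 0, 0, 0, 40], [0, 0, 0, 0, 0, 0, 40], [0, 0, 0, 0, 0, 0, 40]]

```text
time_s: 27.15
eef_pos: [0.5005, 0.101, 0.0364]
eef_rot: [0.001, 0.651, 0.759, 0.001]
wrist_force: [-1.4, 0.2, 5.1]
opening: 0.568
grasp_force: 61.2
```

jog_arm:
  series:
    - [[0, 0, 0, 0, 0, 0, 40], [0, 0, 0, 0, 0, 0, 40], [0, 0, 0, 0, 0, 0, 40], [0, 0, -5, 0, 0, 0, 40], [0, 0, -10, 0, 0, 0, 40], [0, 0, -20, 0, 0, 0, 40], [0, 0, -30, 0, 0, 0, 40], [0, 0, -30, 0, 0, 0, 40], [0, 0, -30, 0, 0, 0, 40], [0, 0, 0, 0, 0, 0, 40]]

```text
time_s: 28.15
eef_pos: [0.5026, 0.1011, 0.1653]
eef_rot: [0.004, 0.651, 0.759, 0.003]
wrist_force: [-0.1, -0.4, -0.6]
opening: 0.57
grasp_force: 62.3
```

```bash
python3 - <<'E'
from m import *
x,y=LANE["yellow"]+[.001,0]
plan([(x,y,.165,DY,40,8),(x,y,.046,DY,40,5)])
E
```

```text
t 28.15 pose [0.5026 0.1011 0.1653]
8 rows |d| 41.1
[-41.1, -0.9, 0.1, 0.0011, 0.0002, 0.0062, np.float64(40.0)]
[-41.1, -0.6, 0.1, 0.0011, 0.0002, 0.0062, np.float64(40.0)]
[-41.1, -0.4, 0.1, 0.0011, 0.0002, 0.0062, np.float64(40.0)]
[-41.1, -0.1, 0.1, 0.0011, 0.0002, 0.0062, np.float64(40.0)]
[-41.1, 0.1, 0.1, 0.0011, 0.0002, 0.0062, np.float64(40.0)]
[-41.1, 0.4, 0.1, 0.0011, 0.0002, 0.0062, np.float64(40.0)]
[-41.1, 0.7, 0.0, 0.0011, 0.0002, 0.0062, np.float64(40.0)]
[-41.1, 0.9, 0.0, 0.0011, 0.0002, 0.0062, np.float64(40.0)]
5 rows |d| 23.8
[0.0, -0.0, 23.8, 0.0, 0.0, 0.0, np.float64(40.0)]
total 13
```

jog_arm:
  series:
    - [[-41, -0.7, 0, 0, 0, 0.0062, 40], [-41, -0.4, 0, 0, 0, 0.0062, 40], [-41, -0.2, 0, 0, 0, 0.0062, 40], [-41, 0.1, 0, 0, 0, 0.0062, 40], [-41, 0.3, 0, 0, 0, 0.0062, 40], [-41, 0.6, 0, 0, 0, 0.0062, 40], [-41, 0.9, 0, 0, 0, 0.0062, 40], [-41, 1.1, 0, 0, 0, 0.0062, 40], [0, 0, 25, 0, 0, 0, 40], [0, 0, 20, 0, 0, 0, 40]]

```text
time_s: 29.15
eef_pos: [0.5433, -0.2253, 0.1136]
eef_rot: [-0.0, 0.671, 0.742, -0.0]
wrist_force: [0.1, 1.0, -2.5]
opening: 0.568
grasp_force: 62.3
```

jog_arm:
  series:
    - [[0, 0, 15, 0, 0, 0, 40], [0, 0, 0, 0, 0, 0, 40], [0, 0, 0, 0, 0, 0, 40], [0, 0, 0, 0, 0, 0, 40], [0, 0, 0, 0, 0, 0, 40], [0, 0, 0, 0, 0, 0, 40], [0, 0, 0, 0, 0, 0, 40], [0, 0, 0, 0, 0, 0, 40], [0, 0, 0, 0, 0, 0, 40], [0, 0, 0, 0, 0, 0, 40]]

```text
time_s: 30.15
eef_pos: [0.5438, -0.224, 0.1001]
eef_rot: [-0.0, 0.67, 0.742, -0.0]
wrist_force: [0.3, -0.3, -1.3]
opening: 0.567
grasp_force: 62.3
```

```bash
python3 - <<'E'
from m import *
x,y=LANE["yellow"]+[.001,0]
plan([(x,y,.036,DY,40,5)])
c=snap("wrist"); cv2.imwrite("pics/w7.png",c["frame"])
E
```

```text
t 30.15 pose [ 0.5438 -0.224   0.1001]
5 rows |d| 12.8
[-0.2, 0.4, 12.8, -0.0, -0.0, -0.0001, np.float64(40.0)]
total 5
```

View pics/w7.png

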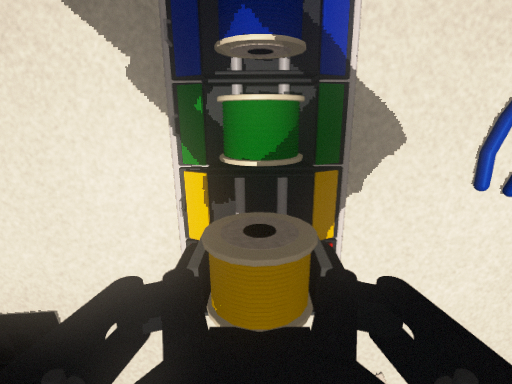

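The yellow reel (260,270) is centred over the yellow lane's rods (240/282). Green (261,125) and blue are seated. Lowering.

jog_arm:
  series:
    - [[-0.3, 0.5, 16, 0, 0, 0, 40], [-0.3, 0.5, 16, 0, 0, 0, 40], [-0.3, 0.5, 14, 0, 0, 0, 40], [0, 0, 8, 0, 0, 0, 40], [0, 0, 3.5, 0, 0, 0, 40], [0, 0, 2, 0, 0, 0, 40], [0, 0, 1.5, 0, 0, 0, 40], [0, 0, 1.5, 0, 0, 0, 40], [0, 0, 1.5, 0, 0, 0, 40], [0, 0, 0.5, 0, 0, 0, 40]]

```text
time_s: 31.2
eef_pos: [0.546, -0.225, 0.0367]
eef_rot: [0.001, 0.67, 0.742, 0.0]
wrist_force: [-2.5, 1.9, 6.6]
opening: 0.564
grasp_force: 63.2
```

jog_arm:
  series:
    - [[0, 0, 0, 0, 0, 0, 52], [0, 0, 0, 0, 0, 0, 56], [0, 0, 0, 0, 0, 0, 62], [0, 0, 0, 0, 0, 0, 68], [0, 0, 0, 0, 0, 0, 72], [0, 0, 0, 0, 0, 0, 72], [0, 0, -5, 0, 0, 0, 72], [0, 0, -20, 0, 0, 0, 72], [0, 0, -40, 0, 0, 0, 72], [0, 0, -45, 0, 0, 0, 72]]

```text
time_s: 32.2
eef_pos: [0.5443, -0.224, 0.1456]
eef_rot: [-0.002, 0.67, 0.742, -0.0]
wrist_force: [0.8, -0.9, 0.2]
opening: 0.839
grasp_force: 0.0
```

jog_arm:
  series:
    - [[0, -10, -30, 0, 0, 0, 72], [0, -30, -20, 0, 0, 0, 72], [0, -40, -10, 0, 0, 0, 72], [0, -20, 0, 0, 0, 0, 72], [0, 0, 0, 0, 0, 0, 72], [0, 0, 0, 0, 0, 0, 72], [0, 0, 0, 0, 0, 0, 72], [0, 0, 0, 0, 0, 0, 72], [0, 0, 0, 0, 0, 0, 72], [0, 0, 0, 0, 0, 0, 72]]

```text
time_s: 33.2
eef_pos: [0.4463, -0.2347, 0.2052]
eef_rot: [-0.0, 0.67, 0.743, 0.0]
wrist_force: [0.3, -0.6, 0.5]
opening: 0.843
grasp_force: 0.0
```

```bash
python3 - <<'E'
from m import *
c=snap("wrist"); reels(c,LANE,DY); c=snap("scene"); print(); reels(c,LANE,DY)
s=snap("side"); cv2.imwrite("pics/end.png",np.hstack([cv2.resize(c["frame"][100:280,90:390],(400,240)),cv2.resize(s["frame"][120:345,150:400],(380,240))]))
E
```

```text
red n 924 width [0.0302] dia [0.0499] top [0.079  0.0836] xy [ 0.5496 -0.2866]
yellow n 1881 width [0.0396] dia [0.0475] top [0.0789 0.0831] xy [ 0.543  -0.2265]
green n 2082 width [0.0391] dia [0.0474] top [0.079  0.0833] xy [ 0.5353 -0.1606]
blue n 2686 width [0.0399] dia [0.0478] top [0.0789 0.0833] xy [ 0.5283 -0.0947]

red n 232 width [0.0387] dia [0.0362] top [0.0784 0.0832] xy [ 0.5607 -0.2918]
yellow n 218 width [0.0378] dia [0.0399] top [0.0784 0.0829] xy [ 0.5525 -0.2278]
green n 228 width [0.0396] dia [0.0432] top [0.0781 0.0823] xy [ 0.5449 -0.1626]
blue n 214 width [0.0395] dia [0.0386] top [0.0779 0.0829] xy [ 0.5376 -0.0958]
```

View pics/end.png

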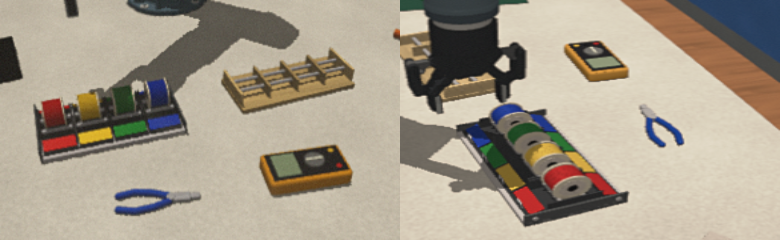

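All four reels sit in their matching lanes (left crop, (55–155, 105)) with tops at 83 mm. The store rack is empty, and the meter and cutters are where they were.

```bash
python3 -c "
from bench import ctrl
print(ctrl.hand_in())"
```

```text
the job is handed in; nothing more can be done
None
```

All four reels are in the dispenser lanes of their own colour, seated on both rods with their tops at 83 mm; the cutters and multimeter look unmoved in the final pictures, and I handed the job in at about 33 s of the 106 s allowed, with no verdict returned.

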